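# Load the dust-off station and hold its dial at full blast

## Robot

A 6-joint arm with a two-finger parallel gripper is mounted at the origin on the work surface; the furniture and walls round the work are solid. World frame = base frame: x ahead of the robot, y to its left, z up, the work surface at z = 0. Lengths are in m, angles in degrees, forces in N, time in s.
With the tool pointing down it reaches from about 0.3 to 0.75 m from the base axis. Payload 8.5 kg.
Tool frame: the origin (TCP) lies on the centre line of the jaws, within the pads' length; the fingertips stand 19 mm ahead of it and the grasp point (between the pads) is the TCP; z points along the fingers, x is the direction in which the jaws open and shut, and the axes are right-handed (so a half turn about z gives the same grasp; the last joint's range is limited). The gripper opens to 85 mm and grips with 20 to 120 N. Pads are 22 mm wide; open, the fingers measure 114 mm over their backs; the gripper's body (76 mm by 85 mm) begins 54 mm behind the grasp point. The pads swing forward as they close: fully open they stand 13 mm farther back than shut.
Start: joints at [-79.372, 21.807, 74.336, -0, 83.858, -12.336], TCP at [0.215, -0.506, 0.25] pointing down, gripper open.
Joint ranges: [-178.18, 178.18], [-50.72, 133.34], [12.68, 142.11], [-81.47, 261.47], [9.98, 163.14], [-165.26, 165.26]. Speed limits (degrees/s): [136.94, 136.94, 180, 180, 180, 180].

## Interface

Orientations are given as a 3x3 rotation matrix whose columns are the frame's x, y, z axes.
In Python, from rig import env, cams, order gives the robot as it stands.
- The arm moves only by the tool step_arm, never from a script. Its argument "steps" is a list of rows, each an object with "xyz": the shift along the tool's x, y, z normalised to -1 to 1, where 1 is 0.04 m, a list of three; "turn": the turn, a rotation vector about the tool's x, y, z normalised to -1 to 1, where 1 is 0.08 rad, a list of three; "gripper": the gripper command: -1 is shut, 1 is fully open, values between are in proportion. A call has 1 to 20 rows; each row shifts and turns the commanded pose from where the row before left it, along the tool's axes as they then stand; what a row does not reach is not made up. A row lasts 1/12 s, in which the tool goes at most 41.7 mm and 7.16 degrees, less where a joint would pass 70% of its speed; a pose out of reach is approached as far as the arm can. A call with a number of a shift or a turn outside -1 to 1 is refused whole. A call with a gripper value outside its range is refused whole. The fingers move at their own pace and stop on an object; "squeeze" is the grip in N (left out, the last holds). Time passes only in rows, so rows that do not move let the fingers close. It gives the time, the measured TCP pose, the force and the opening at its end, in the units of the state.
- env.observe(): the state, without advancing time (a new reading comes with each control period).
- cams.get_image(name): name is "scene" or "top" or "wrist"; returns (picture, depth): 420x560x3 uint8, red, green, blue; 420x560 float32, m along the optical axis (not along the pixel's ray), 0 where there is no reading.
- cams.camera_info(name): a dict with "fx", "fy", "cx", "cy" (pixels), "extrinsics" (4x4, takes a point from camera to world coordinates). Camera axes: x right, y down, z forward; pixel columns grow to the right and rows downward; lengths in m; the calibration is good to about 2 mm. A picture is of the moment at which its call begins: read the wrist's pose just before it. camera_info takes no time and is no camera call; for the wrist camera it gives the pose at the moment of the call.
- order.close_job(): hands the job in, once; it reports no verdict.
The state is a dict: "time_s": time; "q": joint angles; "qvel": joint speeds; "joint_efforts": joint torques, N m; "position": TCP position; "tool_rot": TCP orientation; "ft_force": force on the tool from outside, world axes, zero at the start; "wrist_torque": the same for the moment, N m; "grip_width": finger opening in m.
Only numpy, scipy, OpenCV 4.12 (cv2) and the standard library are available. Lean on these libraries where they do the work, as an engineer would, in place of code of your own. Each camera call takes 0.05 s, during which the arm holds its last target. There are 200 camera calls.

## Task

Load the tray of the white dust-off blower with the rubber stamp and the thread spool, both standing upright on the tray's floor, and the eraser, lying on the tray's floor. Then turn the blower's spring-return dial clockwise past its first two clicks to the third (three dots, full blast) and hold it there against its spring: finish while still holding the dial, without letting go. Leave the mug and the glue stick where they stand.

Things in the scene. Friction and masses are not known exactly. Their poses are not given: they have to be found in the camera images.
- blower: White desktop dust-off blower, fixed to the desk, 290 (its x) x 176 (its y) x 54 mm; origin at the centre of its underside, z up. Along its x axis from the robot's side: a control pod (x -145 to -45 mm, flat top 50 mm high, carries the dial), an open tray (x -45 to 100 mm), an outlet hood (x 100 to 145 mm, 54 mm high). It stands at yaw within 0.25 rad of the robot's axes
- tray_in (a point): Centre of the tray's inner floor, 10 mm above the desk; axes as the blower's. The tray's inside is 145 mm along x and 166 mm along y; its side walls (at its +y and -y sides) are 5 mm thick and rise 23 mm above the floor, the pod 40 mm and the hood 44 mm
- dial_grip (a point): Centre of the dial's grip bar, on the vertical dial axis, 71 mm above the desk and 21 mm above the pod's top. The grey dial is a disc 56 mm across and 8 mm thick on the pod's top, with an upright grip bar on it, 48 mm long (this point's x axis, which is the pointer direction), 14 mm wide (y) and 26 mm high (z; top 84 mm above the desk). The point's axes turn with the dial
- dial (a joint): Dial angle in rad: 0 at rest, grows clockwise seen from above, stop at 1.5. At rest the pointer is 0.6 rad anticlockwise of the blower's x axis. Clicks (detents) at 0.4, 0.8 and 1.2 rad, marked on the pod by one, two and three dots. A spring always drives it back to 0, through all the clicks, if it is let go: about 0.09 N m at 0 and 0.16 N m at 1.2, with a ripple of about 0.05 N m from the clicks
- stamp_c (a point): Wooden rubber stamp, standing: base 30 (its x) x 52 (its y) x 17 mm, turned handle about 26 mm in diameter above it from 29 to 68 mm over its underside; this point is at its centre, 34 mm above its underside. 60 g
- spool_c (a point): Black thread spool, standing, 35 mm in diameter (32 mm between the flanges) and 55 mm high; this point is at its centre, 27.5 mm above its underside. 30 g
- eraser_c (a point): Eraser in a sleeve, lying flat: 19 (its x) x 43 (its y) x 12 mm; this point is at its centre, 6 mm above its underside. 18 g
- mug: Bystander: mug, 78 mm in diameter with a handle, 101 mm high; origin at the centre of its underside
- glue_stick: Bystander: standing glue stick, 26 mm in diameter, 93 mm high; origin at the centre of its underside
Mind the look-alikes: they are no part of the job. Several things look just like the part that bears spool_c: the one meant starts farthest to the robot's right.

How it is judged (in metres and radians):
On the way, in this order (a step that is already met when the one before it is completed fails the run):
1. stamp and spool stand upright and the eraser lies in the tray, all let go (x of stamp_c in the frame of tray_in between -0.066 and 0.066 m and y of stamp_c in the frame of tray_in between -0.083 and 0.083 m and z of stamp_c in the frame of tray_in below 0.046 m and contact force between each of the arm, the fingers and stamp below 0.02 N and linear speed of each of stamp, spool, eraser below 0.03 m/s and x of spool_c in the frame of tray_in between -0.066 and 0.066 m and y of spool_c in the frame of tray_in between -0.083 and 0.083 m and z of spool_c in the frame of tray_in below 0.0395 m and contact force between each of the arm, the fingers and spool below 0.02 N and x of eraser_c in the frame of tray_in between -0.066 and 0.066 m and y of eraser_c in the frame of tray_in between -0.083 and 0.083 m and z of eraser_c in the frame of tray_in below 0.018 m and contact force between each of the arm, the fingers and eraser below 0.02 N and angle between each of stamp_c, spool_c's own z axis and vertical below 0.25 rad), for 0.2 s.
2. the robot holds the dial at the third click (value of joint dial between 1.03 and 1.37 rad and velocity of joint dial between -0.2 and 0.2 rad/s and contact force between any of the fingers, the arm and dial above 0.3 N), for 0.5 s.
At the end, for the whole second after the job is handed in: Robot holds the dial (over 0.3 N) still at 1.03 to 1.37 rad; stamp, spool and eraser rest in the tray untouched, centres inside it and at most 12 mm above their resting height on its floor; stamp and spool tilted under 0.25 rad; mug and glue stick moved under 30 mm (all of step 1 and all of step 2 and distance of each of mug, glue_stick from where it was at the start of the episode below 0.03 m); the arm keeps its last pose, push and grip.
It fails at once if mug or glue stick pushed away or tipped (distance of any of mug, glue_stick from where it was at the start of the episode above 0.03 m or angle between any of mug, glue_stick's own z axis and vertical above 0.6 rad).
It also fails if it takes over 72 s, if anything falls off the work surface, if the arm or the gripper's body presses on something with over 40 N, if the wrist force passes 120 N, or if a joint passes its speed limit or range.

## Working session

There is one attempt and no reset: what is moved stays moved. The work goes in short steps, Python scripts to look and compute and a tool call to move; the robot and the scene stay as the last step left them, time stands still between calls to the robot, and variables do not carry over. Pictures are saved under pics/ and viewed, about 8 in all and at most 12, crops included, and the job is handed in when it is done.

Besides the shell and the picture viewer there is one more tool, called after "Call:" by a JSON object that holds its "name" and its "arguments", one argument or row to a line. step_arm: Moves the arm, as the interface text tells. Scaled input: -1 to 1 covers 0.04 m each way for a shift and 0.08 rad each way for a turn. Its arguments: {"type":"object","properties":{"steps":{"type":"array"},"squeeze":{"type":"number"}},"required":["steps"]}

```bash
mkdir -p pics; ls
cat > h.py <<'E'
from rig import env, cams, order
import numpy as np, cv2
def snap(n,f):
    ci=cams.camera_info(n); im,d=cams.get_image(n)
    np.savez('pics/'+f+'.npz',im=im,d=d,fx=ci['fx'],fy=ci['fy'],cx=ci['cx'],cy=ci['cy'],E=np.array(ci['extrinsics']))
    cv2.imwrite('pics/'+f+'.png',im[:,:,::-1]); return f
def W(f):
    z=np.load('pics/'+f+'.npz'); d=z['d']; v,u=np.indices(d.shape)
    P=np.stack([(u-z['cx'])/z['fx']*d,(v-z['cy'])/z['fy']*d,d],-1)@z['E'][:3,:3].T+z['E'][:3,3]
    P[d==0]=np.nan; return P
E
python3 - <<'E'
from h import *
snap('top','top0'); snap('scene','sc0')
a=cv2.imread('pics/top0.png');b=cv2.imread('pics/sc0.png')
s=env.observe();print(s)
P=W('top0');print(P[210,280],P[5,5],P[415,555])
E
```

```text
pics
{'time_s': 0.1, 'q': array([-7.93710722e+01,  2.18363228e+01,  7.43783371e+01, -3.60127479e-04,
        8.38576580e+01, -1.23349064e+01]), 'qvel': array([-0.04596048, -0.07764483, -0.04601681,  0.02467114,  0.10588572,
        0.08247435]), 'joint_efforts': array([ 2.18798952e-03, -4.49222517e+01, -2.31657439e+01, -2.32737975e-04,
        3.64054235e-03,  9.86468763e-06]), 'position': array([ 0.21454287, -0.50617797,  0.24979327]), 'tool_rot': array([[ 3.90150492e-01, -9.20751072e-01, -2.38949376e-04],
       [-9.20750275e-01, -3.90150477e-01,  1.23937771e-03],
       [-1.23438456e-03, -2.63531119e-04, -9.99999203e-01]]), 'ft_force': array([-0.40943968,  0.57417129,  0.13939533]), 'wrist_torque': array([0.03541886, 0.04357406, 0.02142328]), 'grip_width': 0.08539903626142695}
[ 0.5356775  -0.11163558 -0.00101575] [0.76271631 0.28496741 0.41912541] [ 0.25796303 -0.4171696   0.47166621]
```

View pics/top0.png

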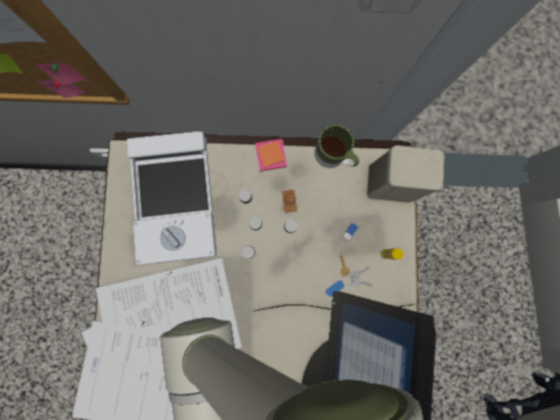

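View pics/sc0.png

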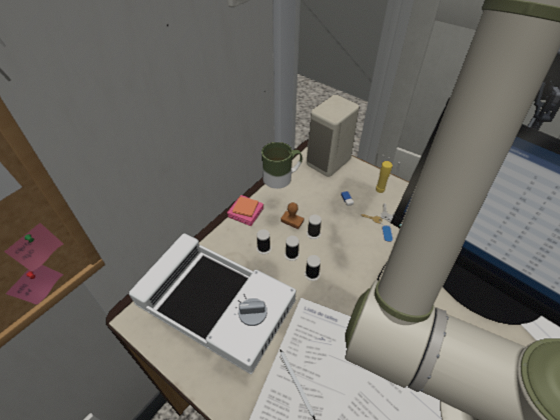

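Top view: the blower is at left, with its dial at (172,238) and tray at (172,187). The stamp is at (289,200), the mug at (336,146) and the glue stick at (397,254). The blue and white eraser is at (351,231); the plain blue item at (335,288) is not it. There are four spools at (245,196), (255,223), (290,227) and (248,252). The robot's right is image right, so (290,227) should be the one meant. I'll confirm that in an enlarged crop.

Run:
```python
from h import *
z=np.load('pics/top0.npz');P=W('top0')
im=z['im'][120:300,120:410,::-1]
cv2.imwrite('pics/crop1.png',cv2.resize(im[60:180,110:250],None,fx=5,fy=5,interpolation=cv2.INTER_CUBIC))
np.set_printoptions(precision=4,suppress=True)
for n,(u,v),h in [('s1',(245,196),.05),('s2',(255,223),.05),('s3',(290,227),.05),('s4',(248,252),.05),('stamp',(289,198),.05),('stampbase',(289,200),.012),('eraser',(351,231),.008),('blue',(335,288),.005),('mug',(336,146),.02),('glue',(397,254),.05)]:
    r=14 if n!='mug' else 26
    Q=P[v-r:v+r,u-r:u+r].reshape(-1,3); Q=Q[(Q[:,2]>h)&(Q[:,2]<.15)]
    if len(Q)<3: print(n,'few',P[v,u]);continue
    xy=Q[:,:2].astype(np.float32); rect=cv2.minAreaRect(xy*1000)
    print(n,len(Q),Q.mean(0),'maxz',Q[:,2].max(),rect)
# blower: pod top, hood top
for n,lo,hi in [('dialbar',.075,.095),('pod',.045,.0525),('hood',.0525,.06)]:
    M=np.zeros(P.shape[:2],bool);M[125:270,120:222]=1
    M&=(P[...,2]>lo)&(P[...,2]<hi); Q=P[M][:,:2].astype(np.float32)*1000
    print(n,M.sum(),Q.mean(0),cv2.minAreaRect(Q))
for u,v in [(172,187),(172,220),(172,160),(150,255),(205,250),(130,187),(209,187),(170,140),(280,280)]: print(u,v,P[v,u])
M=np.zeros(P.shape[:2],bool);M[125:275,120:222]=1;M&=P[...,2]>.02
Q=P[M][:,:2].astype(np.float32)*1000;r=cv2.minAreaRect(Q);print('all',r)
```

```text
s1 126 [ 0.5628 -0.0277  0.0543] maxz 0.057879183765239595 ((562.6116333007812, -27.725250244140625), (25.489580154418945, 27.447134017944336), 2.8951258659362793)
s2 129 [ 0.5007 -0.0535  0.0544] maxz 0.05779567648580808 ((500.7916564941406, -53.54824447631836), (27.230119705200195, 24.756771087646484), 1.5059746503829956)
s3 126 [ 0.4957 -0.1348  0.0545] maxz 0.057863068379256366 ((496.2218933105469, -134.7886199951172), (27.281278610229492, 24.89597511291504), 1.5381020307540894)
s4 133 [ 0.434  -0.0392  0.0544] maxz 0.05806455135107713 ((433.3504333496094, -39.01797866821289), (26.62903594970703, 26.811315536499023), 1.3853024244308472)
stamp 106 [ 0.5563 -0.131   0.0629] maxz 0.07017260265243463 ((556.7593994140625, -131.15646362304688), (22.546131134033203, 25.27724266052246), 0.6365687847137451)
stampbase 278 [ 0.5546 -0.1307  0.0344] maxz 0.07017260265243463 ((557.4708251953125, -131.40786743164062), (51.8229866027832, 29.81758689880371), 8.33537769317627)
eraser 137 [ 0.4891 -0.2784  0.0114] maxz 0.01653124098426062 ((488.9479064941406, -278.48944091796875), (18.735681533813
[... 612 characters left out ...]
59375, 14.089937210083008), 42.77671813964844)
pod 3549 [499.6417 133.5414] ((555.2239990234375, 142.0253143310547), (290.4666748046875, 175.97268676757812), 8.202147483825684)
hood 1185 [610.5797 148.049 ] ((558.1321411132812, 142.02130126953125), (278.68096923828125, 170.2050323486328), 7.988935947418213)
172 187 [0.5822 0.1464 0.0112]
172 220 [0.5007 0.1323 0.0493]
172 160 [0.6482 0.1508 0.0087]
150 255 [0.4214 0.1769 0.0475]
205 250 [0.4355 0.0553 0.0482]
130 187 [ 0.5812  0.2494 -0.0008]
209 187 [0.5824 0.0568 0.0248]
170 140 [0.6841 0.1461 0.0546]
280 280 [ 0.3698 -0.1157 -0.0009]
all ((554.8875122070312, 142.07525634765625), (291.10174560546875, 176.67124938964844), 8.135677337646484)
```

View pics/crop1.png

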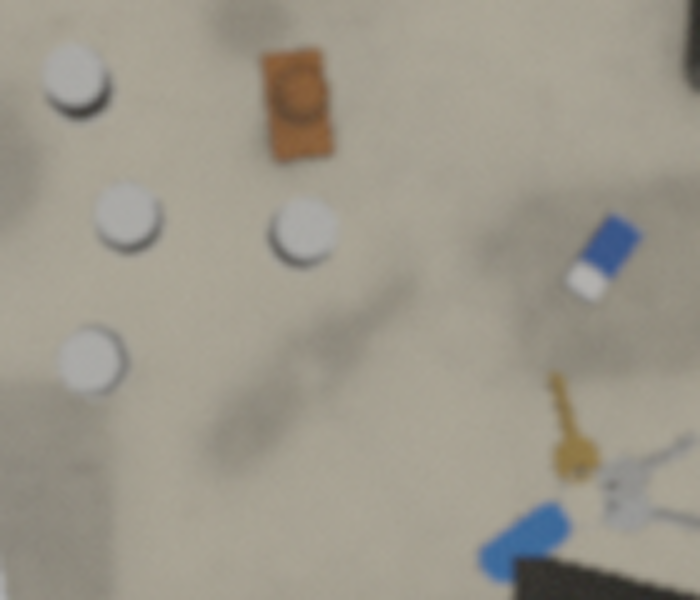

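The crop confirms it: spool (302,231) in the crop, at world (0.496, -0.135), has the lowest y of the four, so it's farthest right. The eraser (crop 605,258) measures 19x41 mm, which fits. Next I'll check how tall the monitor is along the route, then work out the moves.

```bash
cat >> h.py <<'E'
np.set_printoptions(precision=4,suppress=True)
def st():
    s=env.observe();R=s['tool_rot'];print('t',round(s['time_s'],2),'p',s['position'],'yaw',np.degrees(np.arctan2(R[1,0],R[0,0])),'w',s['grip_width'],'q',s['q'],'F',s['ft_force']);return s
def go(p,yaw=None,R=None):
    s=env.observe();R=s['tool_rot'] if R is None else R
    d=R.T@(np.array(p)-s['position']);print('shift units total',d/.04,'| yaw turn units', None if yaw is None else -(np.radians(yaw)-np.arctan2(R[1,0],R[0,0]))/.08)
B=np.array([.555,.142]);ya=np.radians(8.13)
def tray(x,y,z): return np.array([B[0]+(x+.0275)*np.cos(ya)-y*np.sin(ya),B[1]+(x+.0275)*np.sin(ya)+y*np.cos(ya),z])
def Ryaw(d):
    c,s=np.cos(np.radians(d)),np.sin(np.radians(d));return np.array([[c,s,0],[s,-c,0],[0,0,-1]])
E
python3 - <<'E'
from h import *
P=W('top0').reshape(-1,3);P=P[~np.isnan(P[:,0])]
M=P[(P[:,2]>.12)&(P[:,0]>.12)&(P[:,0]<.5)&(P[:,1]<-.15)&(P[:,1]>-.65)]
g=np.zeros((8,10))
for p in M:
    i=int((p[0]-.1)/.05);j=int((-p[1]-.15)/.05)
    if 0<=i<8 and 0<=j<10:g[i,j]=max(g[i,j],p[2])
print(g)
R=Ryaw(54.26)
go([.489,-.2785,.12],54.26); go([.489,-.2785,.25],R=R)
print(tray(0,.055,.03),tray(0,0,.06),tray(0,-.055,.04))
E
```

```text
[[0.     0.     0.     0.     0.     0.     0.     0.     0.     0.    ]
 [0.     0.154  0.     0.3392 0.     0.3364 0.3332 0.     0.     0.    ]
 [0.     0.1548 0.3084 0.3449 0.     0.3439 0.3931 0.3305 0.2967 0.    ]
 [0.     0.1376 0.3052 0.3438 0.475  0.4823 0.3716 0.3641 0.     0.    ]
 [0.6662 0.1261 0.2923 0.3448 0.     0.     0.     0.     0.     0.    ]
 [0.     0.1246 0.2234 0.     0.     0.     0.     0.     0.     0.    ]
 [0.     0.     0.     0.     0.     0.     0.     0.     0.     0.    ]
 [0.     0.     0.     0.     0.     0.     0.     0.     0.     0.    ]]
shift units total [-2.5599 -8.5375  3.2502] | yaw turn units -26.46270779638885
shift units total [ 8.6278  2.2445 -0.0052] | yaw turn units None
[0.5744 0.2003 0.03  ] [0.5822 0.1459 0.06  ] [0.59   0.0914 0.04  ]
```

Call:
{"name": "step_arm", "arguments": {
  "steps": [
    {"xyz": [0.17,-0.7,0],"turn": [0,0,0],"gripper": 1},
    {"xyz": [0.17,-0.7,0],"turn": [0,0,0],"gripper": 1},
    {"xyz": [0.17,-0.7,0],"turn": [0,0,0],"gripper": 1},
    {"xyz": [0.17,-0.7,0],"turn": [0,0,0],"gripper": 1},
    {"xyz": [0.17,-0.7,0],"turn": [0,0,0],"gripper": 1},
    {"xyz": [0.17,-0.7,0],"turn": [0,0,0],"gripper": 1},
    {"xyz": [0.17,-0.7,0],"turn": [0,0,0],"gripper": 1},
    {"xyz": [0.17,-0.6,0],"turn": [0,0,0],"gripper": 1},
    {"xyz": [0,0,0],"turn": [0,0,-1],"gripper": 1},
    {"xyz": [0,0,0],"turn": [0,0,-1],"gripper": 1},
    {"xyz": [0,0,0],"turn": [0,0,-1],"gripper": 1},
    {"xyz": [0,0,0],"turn": [0,0,-1],"gripper": 1},
    {"xyz": [0,0,0],"turn": [0,0,-1],"gripper": 1},
    {"xyz": [0,0,0],"turn": [0,0,-1],"gripper": 1},
    {"xyz": [0,0,0],"turn": [0,0,-1],"gripper": 1},
    {"xyz": [0,0,0],"turn": [0,0,-1],"gripper": 1},
    {"xyz": [0,0,0],"turn": [0,0,-1],"gripper": 1},
    {"xyz": [0,0,0],"turn": [0,0,-1],"gripper": 1},
    {"xyz": [0,0,0],"turn": [0,0,-1],"gripper": 1},
    {"xyz": [0,0,0],"turn": [0,0,-1],"gripper": 1}
  ],
  "squeeze": 30
}}

```text
time_s: 1.77
position: [0.4383, -0.4705, 0.2498]
tool_rot: [[0.979, -0.205, -0.001], [-0.205, -0.979, 0.001], [-0.001, -0.001, -1.0]]
ft_force: [-0.4, -0.3, -0.2]
grip_width: 0.0856
```

Call:
{"name": "step_arm", "arguments": {
  "steps": [
    {"xyz": [0,0,0],"turn": [0,0,-1],"gripper": 1},
    {"xyz": [0,0,0],"turn": [0,0,-1],"gripper": 1},
    {"xyz": [0,0,0],"turn": [0,0,-1],"gripper": 1},
    {"xyz": [0,0,0],"turn": [0,0,-1],"gripper": 1},
    {"xyz": [0,0,0],"turn": [0,0,-1],"gripper": 1},
    {"xyz": [0,0,0],"turn": [0,0,-1],"gripper": 1},
    {"xyz": [0,0,0],"turn": [0,0,-1],"gripper": 1},
    {"xyz": [0,0,0],"turn": [0,0,-1],"gripper": 1},
    {"xyz": [0,0,0],"turn": [0,0,-1],"gripper": 1},
    {"xyz": [0,0,0],"turn": [0,0,-1],"gripper": 1},
    {"xyz": [0,0,0],"turn": [0,0,-1],"gripper": 1},
    {"xyz": [0,0,0],"turn": [0,0,-1],"gripper": 1},
    {"xyz": [0,0,0],"turn": [0,0,-1],"gripper": 1},
    {"xyz": [0,0,0],"turn": [0,0,-1],"gripper": 1},
    {"xyz": [0,0,0],"turn": [0,0,-0.46],"gripper": 1},
    {"xyz": [0,0,0],"turn": [0,0,0],"gripper": 1}
  ]
}}

```text
time_s: 3.1
position: [0.4383, -0.4706, 0.2499]
tool_rot: [[0.583, 0.812, -0.001], [0.812, -0.583, 0.001], [0.0, -0.001, -1.0]]
ft_force: [-0.5, -0.3, -0.2]
grip_width: 0.0857
```

Run:
```python
from h import *
st(); go([.489,-.2785,.12],54.26)
```

```text
t 3.1 p [ 0.4383 -0.4706  0.2499] yaw 54.32074426381435 w 0.08565759852505497 q [ -57.5609   31.5085   57.9447    0.0004   90.6021 -111.8816] F [-0.4815 -0.3181 -0.1968]
shift units total [ 4.6382 -1.768   3.2499] | yaw turn units 0.013252342565756026
```

Call:
{"name": "step_arm", "arguments": {
  "steps": [
    {"xyz": [0.58,-0.22,0],"turn": [0,0,0],"gripper": 1},
    {"xyz": [0.58,-0.22,0],"turn": [0,0,0],"gripper": 1},
    {"xyz": [0.58,-0.22,0],"turn": [0,0,0],"gripper": 1},
    {"xyz": [0.58,-0.22,0],"turn": [0,0,0],"gripper": 1},
    {"xyz": [0.58,-0.22,0],"turn": [0,0,0],"gripper": 1},
    {"xyz": [0.58,-0.22,0],"turn": [0,0,0],"gripper": 1},
    {"xyz": [0.58,-0.22,0.5],"turn": [0,0,0],"gripper": 1},
    {"xyz": [0.58,-0.22,0.75],"turn": [0,0,0],"gripper": 1},
    {"xyz": [0,0,0.8],"turn": [0,0,0],"gripper": 0.2},
    {"xyz": [0,0,0.8],"turn": [0,0,0],"gripper": 0.2},
    {"xyz": [0,0,0.4],"turn": [0,0,0],"gripper": 0.2},
    {"xyz": [0,0,0],"turn": [0,0,0],"gripper": 0.2}
  ]
}}

```text
time_s: 4.1
position: [0.4884, -0.2776, 0.1167]
tool_rot: [[0.585, 0.811, -0.006], [0.811, -0.585, 0.005], [0.001, -0.007, -1.0]]
ft_force: [-0.8, 0.4, 0.4]
grip_width: 0.0513
```

Run:
```python
from h import *
st(); snap('wrist','w1')
P=W('w1'); m=(P[...,2]>.008)&(P[...,2]<.02)&(np.hypot(P[...,0]-.489,P[...,1]+.2785)<.04)
print(m.sum(),P[m].mean(0),cv2.minAreaRect((P[m][:,:2]*1000).astype(np.float32)))
go([.489,-.2785,.021],54.26)
```

```text
t 4.1 p [ 0.4884 -0.2776  0.1167] yaw 54.1831215693334 w 0.05132956325939192 q [-41.6851  30.5555  83.5773  -0.0043  66.293  -95.8666] F [-0.7835  0.4381  0.387 ]
1808 [ 0.4896 -0.2797  0.0119] ((490.35845947265625, -280.2280578613281), (18.22836685180664, 43.08502197265625), 54.51882553100586)
shift units total [-0.0051  0.0054  2.4518] | yaw turn units -0.015440277600622943
```

View pics/w1.png

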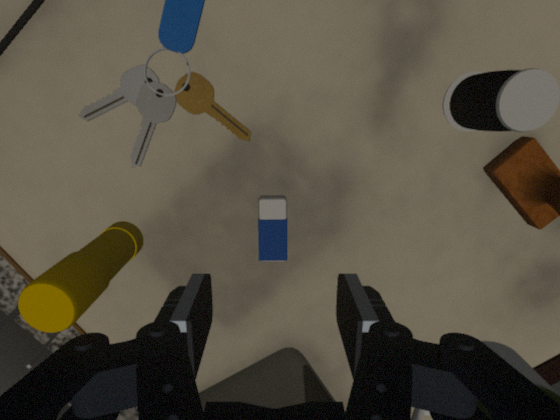

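Wrist view: the eraser is at (273,230), centred between the jaws at about x 275, and its long side is across the closing direction. The glue stick at (90,270) is clear. I'll go down and grip.

Call:
{"name": "step_arm", "arguments": {
  "steps": [
    {"xyz": [-0.02,0.05,0.6],"turn": [0,0,0],"gripper": 0.0},
    {"xyz": [0,0,0.6],"turn": [0,0,0],"gripper": 0.0},
    {"xyz": [0,0,0.6],"turn": [0,0,0],"gripper": 0.0},
    {"xyz": [0,0,0.4],"turn": [0,0,0],"gripper": 0.0},
    {"xyz": [0,0,0.2],"turn": [0,0,0],"gripper": 0.0},
    {"xyz": [0,0,0],"turn": [0,0,0],"gripper": 0.0},
    {"xyz": [0,0,0],"turn": [0,0,0],"gripper": -1},
    {"xyz": [0,0,0],"turn": [0,0,0],"gripper": -1},
    {"xyz": [0,0,0],"turn": [0,0,0],"gripper": -1},
    {"xyz": [0,0,0],"turn": [0,0,0],"gripper": -1},
    {"xyz": [0,0,0],"turn": [0,0,0],"gripper": -1},
    {"xyz": [0,0,0],"turn": [0,0,0],"gripper": -1}
  ]
}}

```text
time_s: 5.15
position: [0.4916, -0.2814, 0.026]
tool_rot: [[0.584, 0.812, 0.003], [0.812, -0.584, -0.002], [-0.0, 0.003, -1.0]]
ft_force: [-1.4, 0.1, 6.9]
grip_width: 0.0177
```

Run:
```python
from h import *
s=st(); R8=Ryaw(8.13)
go([s['position'][0],s['position'][1],.15],8.13)
p=s['position'];print('from here after rot:',R8.T@(tray(0,.055,.15)-np.array([p[0],p[1],.15]))/.04)
```

```text
t 5.15 p [ 0.4916 -0.2814  0.026 ] yaw 54.24380751273018 w 0.017656227483052563 q [-41.759   37.8922  88.0833  -0.0021  53.8306 -96.0016] F [-1.4176  0.0562  6.9127]
shift units total [-0.0012  0.0104 -3.0991] | yaw turn units 10.060472146600482
from here after rot: [  3.7544 -11.6284   0.    ]
```

Call:
{"name": "step_arm", "arguments": {
  "steps": [
    {"xyz": [0,0,-0.4],"turn": [0,0,0],"gripper": -1},
    {"xyz": [0,0,-0.7],"turn": [0,0,1],"gripper": -1},
    {"xyz": [0,0,-0.7],"turn": [0,0,1],"gripper": -1},
    {"xyz": [0,0,-0.7],"turn": [0,0,1],"gripper": -1},
    {"xyz": [0,0,-0.6],"turn": [0,0,1],"gripper": -1},
    {"xyz": [0,0,0],"turn": [0,0,1],"gripper": -1},
    {"xyz": [0,0,0],"turn": [0,0,1],"gripper": -1},
    {"xyz": [0,0,0],"turn": [0,0,1],"gripper": -1},
    {"xyz": [0,0,0],"turn": [0,0,1],"gripper": -1},
    {"xyz": [0,0,0],"turn": [0,0,1],"gripper": -1},
    {"xyz": [0,0,0],"turn": [0,0,1],"gripper": -1},
    {"xyz": [0,0,0],"turn": [0,0,0.06],"gripper": -1}
  ]
}}

```text
time_s: 6.15
position: [0.4909, -0.2807, 0.149]
tool_rot: [[0.99, 0.139, 0.001], [0.139, -0.99, -0.001], [0.001, 0.001, -1.0]]
ft_force: [-0.0, -0.7, 0.3]
grip_width: 0.0172
```

Call:
{"name": "step_arm", "arguments": {
  "steps": [
    {"xyz": [0.13,-0.4,0],"turn": [0,0,0],"gripper": -1},
    {"xyz": [0.23,-0.72,0],"turn": [0,0,0],"gripper": -1},
    {"xyz": [0.23,-0.72,0],"turn": [0,0,0],"gripper": -1},
    {"xyz": [0.23,-0.72,0],"turn": [0,0,0],"gripper": -1},
    {"xyz": [0.23,-0.72,0],"turn": [0,0,0],"gripper": -1},
    {"xyz": [0.23,-0.72,0],"turn": [0,0,0],"gripper": -1},
    {"xyz": [0.23,-0.72,0],"turn": [0,0,0],"gripper": -1},
    {"xyz": [0.23,-0.72,0],"turn": [0,0,0],"gripper": -1},
    {"xyz": [0.23,-0.72,0],"turn": [0,0,0],"gripper": -1},
    {"xyz": [0.23,-0.72,0],"turn": [0,0,0],"gripper": -1},
    {"xyz": [0.23,-0.72,0],"turn": [0,0,0],"gripper": -1},
    {"xyz": [0.23,-0.72,0],"turn": [0,0,0],"gripper": -1},
    {"xyz": [0.23,-0.72,0],"turn": [0,0,0],"gripper": -1},
    {"xyz": [0.23,-0.72,0],"turn": [0,0,0],"gripper": -1},
    {"xyz": [0.23,-0.72,0],"turn": [0,0,0],"gripper": -1},
    {"xyz": [0.23,-0.72,0],"turn": [0,0,0],"gripper": -1},
    {"xyz": [0.13,-0.4,0],"turn": [0,0,0],"gripper": -1},
    {"xyz": [0,0,0],"turn": [0,0,0],"gripper": -1},
    {"xyz": [0,0,0],"turn": [0,0,0],"gripper": -1}
  ]
}}

```text
time_s: 7.73
position: [0.5719, 0.2001, 0.1485]
tool_rot: [[0.989, 0.145, 0.0], [0.145, -0.989, -0.0], [0.0, 0.0, -1.0]]
ft_force: [0.9, -0.6, 0.3]
grip_width: 0.0173
```

Run:
```python
from h import *
s=st(); go(tray(0,.055,.037),8.13)
```

```text
t 7.73 p [0.5719 0.2001 0.1485] yaw 8.324536444978072 w 0.017271739195488064 q [ 8.1094 32.2468 74.0594 -0.0135 73.6768 -0.2113] F [ 0.9071 -0.6337  0.3048]
shift units total [0.0627 0.0033 2.7876] | yaw turn units 0.042441268499901486
```

Call:
{"name": "step_arm", "arguments": {
  "steps": [
    {"xyz": [0.06,0,0.6],"turn": [0,0,0.04],"gripper": -1},
    {"xyz": [0,0,0.7],"turn": [0,0,0],"gripper": -1},
    {"xyz": [0,0,0.7],"turn": [0,0,0],"gripper": -1},
    {"xyz": [0,0,0.5],"turn": [0,0,0],"gripper": -1},
    {"xyz": [0,0,0.25],"turn": [0,0,0],"gripper": -1},
    {"xyz": [0,0,0.04],"turn": [0,0,0],"gripper": -1},
    {"xyz": [0,0,0],"turn": [0,0,0],"gripper": -1},
    {"xyz": [0,0,0],"turn": [0,0,0],"gripper": -0.1},
    {"xyz": [0,0,0],"turn": [0,0,0],"gripper": -0.1},
    {"xyz": [0,0,0],"turn": [0,0,0],"gripper": -0.1},
    {"xyz": [0,0,0],"turn": [0,0,0],"gripper": -0.1},
    {"xyz": [0,0,-0.5],"turn": [0,0,0],"gripper": 0.04},
    {"xyz": [0,0,-0.8],"turn": [0,0,0],"gripper": 0.04},
    {"xyz": [0,0,-0.8],"turn": [0,0,0],"gripper": 0.04},
    {"xyz": [0,0,-0.7],"turn": [0,0,0],"gripper": 0.04}
  ]
}}

```text
time_s: 8.98
position: [0.5745, 0.2, 0.1509]
tool_rot: [[0.99, 0.139, 0.001], [0.139, -0.99, 0.0], [0.001, -0.0, -1.0]]
ft_force: [0.2, -0.6, -1.0]
grip_width: 0.0446
```

Run:
```python
from h import *
s=st(); go([.557,-.131,.15],8.3)
snap('wrist','w2');P=W('w2')
m=(P[...,2]>.013)&(P[...,2]<.03)&(np.hypot(P[...,0]-.574,P[...,1]-.2)<.032)
z=np.load('pics/w2.npz');im=z['im'].astype(int);b=m&(im[...,2]>im[...,0]+40)
print(m.sum(),P[m].mean(0),cv2.minAreaRect((P[m][:,:2]*1000).astype(np.float32)),'blue',b.sum(),P[b].mean(0) if b.any() else '')
```

```text
t 8.98 p [0.5745 0.2    0.1509] yaw 7.9620635049488175 w 0.044566501406589805 q [ 8.0587 32.3066 73.4903 -0.0001 74.1364  0.0966] F [ 0.1517 -0.6317 -0.994 ]
shift units total [-1.579   8.1349  0.0219] | yaw turn units -0.07372630626615827
1577 [0.5746 0.2031 0.0218] ((573.6903686523438, 205.73231506347656), (21.892709732055664, 52.67490768432617), 14.553808212280273) blue 970 [0.5757 0.1956 0.0222]
```

The eraser is flat on the tray floor, with its top at 0.022. Next is the stamp.

Call:
{"name": "step_arm", "arguments": {
  "steps": [
    {"xyz": [-0.08,0.4,0],"turn": [0,0,-0.07],"gripper": 0.04},
    {"xyz": [-0.14,0.74,0],"turn": [0,0,0],"gripper": 0.04},
    {"xyz": [-0.14,0.74,0],"turn": [0,0,0],"gripper": 0.04},
    {"xyz": [-0.14,0.74,0],"turn": [0,0,0],"gripper": 0.04},
    {"xyz": [-0.14,0.74,0],"turn": [0,0,0],"gripper": 0.04},
    {"xyz": [-0.14,0.74,0],"turn": [0,0,0],"gripper": 0.04},
    {"xyz": [-0.14,0.74,0],"turn": [0,0,0],"gripper": 0.04},
    {"xyz": [-0.14,0.74,0],"turn": [0,0,0],"gripper": 0.04},
    {"xyz": [-0.14,0.74,0],"turn": [0,0,0],"gripper": 0.04},
    {"xyz": [-0.14,0.74,0],"turn": [0,0,0],"gripper": 0.04},
    {"xyz": [-0.14,0.74,0],"turn": [0,0,0],"gripper": 0.04},
    {"xyz": [-0.08,0.35,0],"turn": [0,0,0],"gripper": 0.04},
    {"xyz": [0,0,0],"turn": [0,0,0],"gripper": 0.04},
    {"xyz": [0,0,0],"turn": [0,0,0],"gripper": 0.04}
  ]
}}

```text
time_s: 10.2
position: [0.5594, -0.1315, 0.1487]
tool_rot: [[0.99, 0.143, -0.0], [0.143, -0.99, 0.0], [-0.0, -0.0, -1.0]]
ft_force: [-0.4, 0.9, 0.3]
grip_width: 0.0447
```

Run:
```python
from h import *
s=st(); snap('wrist','w3');P=W('w3')
for n,c,h,H in [('handle',(.557,-.131),.045,.075),('base',(.557,-.131),.012,.021),('spool',(.496,-.135),.048,.06)]:
    m=(P[...,2]>h)&(P[...,2]<H)&(np.hypot(P[...,0]-c[0],P[...,1]-c[1])<.04)
    if m.any(): print(n,m.sum(),P[m].mean(0),cv2.minAreaRect((P[m][:,:2]*1000).astype(np.float32)))
go([.557,-.131,.052],8.3)
```

```text
t 10.2 p [ 0.5594 -0.1315  0.1487] yaw 8.211765061392866 w 0.04470514309172732 q [-25.0396  29.419   79.4253   0.0225  71.1715 -33.2587] F [-0.3673  0.8753  0.2779]
handle 1542 [ 0.5585 -0.1297  0.063 ] ((558.3888549804688, -132.02554321289062), (25.411685943603516, 25.721826553344727), 74.99272155761719)
base 1951 [ 0.5583 -0.1287  0.017 ] ((558.5061645507812, -132.34010314941406), (51.80510330200195, 30.43323516845703), 9.545397758483887)
spool 1771 [ 0.4974 -0.1353  0.0546] ((496.9013977050781, -136.04061889648438), (28.367847442626953, 27.994516372680664), 31.22745704650879)
shift units total [-0.062  -0.0003  2.4178] | yaw turn units -0.0023925023754135105
```

View pics/w3.png

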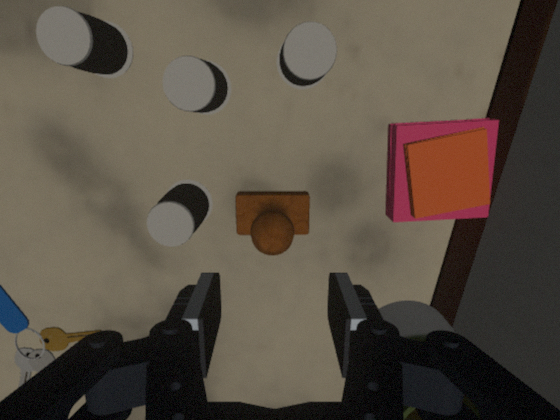

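Wrist view: the stamp handle is at (272,232), midway between the jaws. Its spool neighbour is at (172,222) and is clear of the left finger.

Call:
{"name": "step_arm", "arguments": {
  "steps": [
    {"xyz": [-0.02,0.01,0.6],"turn": [0,0,0],"gripper": 0.04},
    {"xyz": [0,0,0.7],"turn": [0,0,0],"gripper": 0.04},
    {"xyz": [0,0,0.6],"turn": [0,0,0],"gripper": 0.04},
    {"xyz": [0,0,0.3],"turn": [0,0,0],"gripper": 0.04},
    {"xyz": [0,0,0.14],"turn": [0,0,0],"gripper": 0.04},
    {"xyz": [0,0,0],"turn": [0,0,0],"gripper": 0.04},
    {"xyz": [0,0,0],"turn": [0,0,0],"gripper": -1},
    {"xyz": [0,0,0],"turn": [0,0,0],"gripper": -1},
    {"xyz": [0,0,0],"turn": [0,0,0],"gripper": -1},
    {"xyz": [0,0,0],"turn": [0,0,0],"gripper": -1},
    {"xyz": [0,0,0],"turn": [0,0,0],"gripper": -1}
  ]
}}

```text
time_s: 11.17
position: [0.5592, -0.1322, 0.0562]
tool_rot: [[0.99, 0.144, 0.002], [0.144, -0.99, -0.001], [0.002, 0.001, -1.0]]
ft_force: [-1.5, 0.8, 6.7]
grip_width: 0.0237
```

Run:
```python
from h import *
s=st(); go(tray(0,0,.15),8.13)
```

```text
t 11.17 p [ 0.5592 -0.1322  0.0562] yaw 8.274140822159692 w 0.02368863048141563 q [-25.1032  35.9821  85.2705   0.0117  58.6406 -33.3834] F [-1.5322  0.8272  6.6666]
shift units total [ 1.5738 -6.7947 -2.3492] | yaw turn units 0.03144664916522773
```

Call:
{"name": "step_arm", "arguments": {
  "steps": [
    {"xyz": [0,0,-0.5],"turn": [0,0,0],"gripper": -1},
    {"xyz": [0,0,-0.8],"turn": [0,0,0.03],"gripper": -1},
    {"xyz": [0,0,-0.8],"turn": [0,0,0],"gripper": -1},
    {"xyz": [0.08,-0.34,-0.25],"turn": [0,0,0],"gripper": -1},
    {"xyz": [0.15,-0.65,0],"turn": [0,0,0],"gripper": -1},
    {"xyz": [0.15,-0.65,0],"turn": [0,0,0],"gripper": -1},
    {"xyz": [0.15,-0.65,0],"turn": [0,0,0],"gripper": -1},
    {"xyz": [0.15,-0.65,0],"turn": [0,0,0],"gripper": -1},
    {"xyz": [0.15,-0.65,0],"turn": [0,0,0],"gripper": -1},
    {"xyz": [0.15,-0.65,0],"turn": [0,0,0],"gripper": -1},
    {"xyz": [0.15,-0.65,0],"turn": [0,0,0],"gripper": -1},
    {"xyz": [0.15,-0.65,0],"turn": [0,0,0],"gripper": -1},
    {"xyz": [0.15,-0.65,0],"turn": [0,0,0],"gripper": -1},
    {"xyz": [0.11,-0.6,0],"turn": [0,0,0],"gripper": -1},
    {"xyz": [0,0,0],"turn": [0,0,0],"gripper": -1},
    {"xyz": [0,0,0],"turn": [0,0,0],"gripper": -1}
  ]
}}

```text
time_s: 12.5
position: [0.5808, 0.1466, 0.1486]
tool_rot: [[0.99, 0.144, -0.001], [0.144, -0.99, -0.0], [-0.001, 0.0, -1.0]]
ft_force: [-0.1, -0.2, 0.1]
grip_width: 0.0237
```

Run:
```python
from h import *
s=st(); go(tray(0,0,.067),8.13)
snap('wrist','w4')
```

```text
t 12.5 p [0.5808 0.1466 0.1486] yaw 8.26186789883533 w 0.02367757522935136 q [ 2.8577 31.6339 75.2149 -0.0106 73.1978 -5.4011] F [-0.0743 -0.1638  0.1482]
shift units total [0.0341 0.0224 2.041 ] | yaw turn units 0.02876911265454092
```

View pics/w4.png

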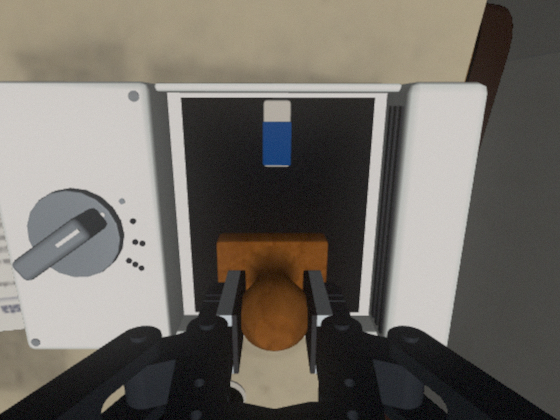

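Wrist view: the stamp hangs straight at (272,285) and the eraser lies in the tray at (277,133). I'll lower the stamp and release it.

Call:
{"name": "step_arm", "arguments": {
  "steps": [
    {"xyz": [0.03,0.02,0.6],"turn": [0,0,0.03],"gripper": -1},
    {"xyz": [0,0,0.6],"turn": [0,0,0],"gripper": -1},
    {"xyz": [0,0,0.45],"turn": [0,0,0],"gripper": -1},
    {"xyz": [0,0,0.25],"turn": [0,0,0],"gripper": -1},
    {"xyz": [0,0,0.12],"turn": [0,0,0],"gripper": -1},
    {"xyz": [0,0,0.03],"turn": [0,0,0],"gripper": -1},
    {"xyz": [0,0,0],"turn": [0,0,0],"gripper": -1},
    {"xyz": [0,0,0],"turn": [0,0,0],"gripper": -0.2},
    {"xyz": [0,0,0],"turn": [0,0,0],"gripper": 0.04},
    {"xyz": [0,0,0],"turn": [0,0,0],"gripper": 0.04},
    {"xyz": [0,0,0],"turn": [0,0,0],"gripper": 0.04},
    {"xyz": [0,0,-0.4],"turn": [0,0,0],"gripper": 0.04},
    {"xyz": [0,0,-0.8],"turn": [0,0,0],"gripper": 0.04},
    {"xyz": [0,0,-0.8],"turn": [0,0,0],"gripper": 0.2}
  ]
}}

```text
time_s: 13.72
position: [0.5821, 0.1448, 0.1476]
tool_rot: [[0.99, 0.139, -0.002], [0.139, -0.99, -0.0], [-0.002, -0.0, -1.0]]
ft_force: [0.1, -0.1, -0.5]
grip_width: 0.0511
```

Run:
```python
from h import *
s=st(); go([.4972,-.136,.15],8.13)
snap('wrist','w5');P=W('w5')
m=(P[...,2]>.055)&(P[...,2]<.085)&(np.hypot(P[...,0]-.582,P[...,1]-.146)<.04)
print(m.sum(),P[m].mean(0),P[m][:,2].max(),cv2.minAreaRect((P[m][:,:2]*1000).astype(np.float32)))
```

```text
t 13.72 p [0.5821 0.1448 0.1476] yaw 8.002276447213237 w 0.05112128947957408 q [ 2.6757 31.8013 75.0936 -0.0008 73.2408 -5.3263] F [ 0.1395 -0.0584 -0.498 ]
shift units total [-3.0787  6.6569 -0.0549] | yaw turn units -0.027864956605922614
1700 [0.5823 0.1467 0.073 ] 0.07935451091438414 ((582.5813598632812, 144.37539672851562), (25.71222686767578, 25.709796905517578), 54.218753814697266)
```

Call:
{"name": "step_arm", "arguments": {
  "steps": [
    {"xyz": [-0.15,0.34,0],"turn": [0,0,-0.03],"gripper": 0.4},
    {"xyz": [-0.3,0.65,0],"turn": [0,0,0],"gripper": 0.4},
    {"xyz": [-0.3,0.65,0],"turn": [0,0,0],"gripper": 0.4},
    {"xyz": [-0.3,0.65,0],"turn": [0,0,0],"gripper": 0.4},
    {"xyz": [-0.3,0.65,0],"turn": [0,0,0],"gripper": 0.4},
    {"xyz": [-0.3,0.65,0],"turn": [0,0,0],"gripper": 0.4},
    {"xyz": [-0.3,0.65,0],"turn": [0,0,0],"gripper": 0.4},
    {"xyz": [-0.3,0.65,0],"turn": [0,0,0],"gripper": 0.4},
    {"xyz": [-0.3,0.65,0],"turn": [0,0,0],"gripper": 0.4},
    {"xyz": [-0.3,0.65,0],"turn": [0,0,0],"gripper": 0.4},
    {"xyz": [-0.23,0.47,0],"turn": [0,0,0],"gripper": 0.4},
    {"xyz": [0,0,0],"turn": [0,0,0],"gripper": 0.4},
    {"xyz": [0,0,0],"turn": [0,0,0],"gripper": 0.4}
  ]
}}

```text
time_s: 14.85
position: [0.4982, -0.1369, 0.1473]
tool_rot: [[0.99, 0.14, 0.0], [0.14, -0.99, -0.0], [0.0, 0.0, -1.0]]
ft_force: [0.1, 1.1, -0.2]
grip_width: 0.0599
```

Run:
```python
from h import *
s=st(); snap('wrist','w6');P=W('w6')
m=(P[...,2]>.048)&(P[...,2]<.06)&(np.hypot(P[...,0]-.496,P[...,1]+.135)<.04)
c=cv2.minAreaRect((P[m][:,:2]*1000).astype(np.float32));print(m.sum(),P[m].mean(0),c)
go([c[0][0]/1000,c[0][1]/1000,.033],8.13)
```

```text
t 14.85 p [ 0.4982 -0.1369  0.1473] yaw 8.02355965161099 w 0.05985010337068727 q [-28.5165  24.3839  88.9505   0.0124  66.6418 -36.545 ] F [ 0.1486  1.0522 -0.2065]
1736 [ 0.4968 -0.1353  0.0546] ((497.0227355957031, -135.96380615234375), (27.9456844329834, 28.551753997802734), 60.31875991821289)
shift units total [-0.0343 -0.0079  2.8553] | yaw turn units -0.006061769107972362
```

Call:
{"name": "step_arm", "arguments": {
  "steps": [
    {"xyz": [-0.03,-0.01,0.6],"turn": [0,0,0],"gripper": 0.4},
    {"xyz": [0,0,0.8],"turn": [0,0,0],"gripper": 0.4},
    {"xyz": [0,0,0.7],"turn": [0,0,0],"gripper": 0.4},
    {"xyz": [0,0,0.45],"turn": [0,0,0],"gripper": 0.4},
    {"xyz": [0,0,0.2],"turn": [0,0,0],"gripper": 0.4},
    {"xyz": [0,0,0.05],"turn": [0,0,0],"gripper": 0.4},
    {"xyz": [0,0,0],"turn": [0,0,0],"gripper": -1},
    {"xyz": [0,0,0],"turn": [0,0,0],"gripper": -1},
    {"xyz": [0,0,0],"turn": [0,0,0],"gripper": -1},
    {"xyz": [0,0,0],"turn": [0,0,0],"gripper": -1},
    {"xyz": [0,0,0],"turn": [0,0,0],"gripper": -1}
  ]
}}

```text
time_s: 15.82
position: [0.4977, -0.1362, 0.0365]
tool_rot: [[0.99, 0.142, 0.002], [0.142, -0.99, -0.001], [0.002, 0.001, -1.0]]
ft_force: [-1.0, 2.2, 6.3]
grip_width: 0.0284
```

Run:
```python
from h import *
s=st(); go(tray(0,-.055,.15),8.13)
```

```text
t 15.82 p [ 0.4977 -0.1362  0.0365] yaw 8.137161449263655 w 0.02835795323296975 q [-28.4729  33.5501  95.9836   0.02    50.3238 -36.6227] F [-0.9535  2.2433  6.2976]
shift units total [ 3.0959 -5.3031 -2.8379] | yaw turn units 0.0015623858608159596
```

Call:
{"name": "step_arm", "arguments": {
  "steps": [
    {"xyz": [0,0,-0.5],"turn": [0,0,0],"gripper": -1},
    {"xyz": [0,0,-0.8],"turn": [0,0,0],"gripper": -1},
    {"xyz": [0,0,-0.8],"turn": [0,0,0],"gripper": -1},
    {"xyz": [0,0,-0.74],"turn": [0,0,0],"gripper": -1},
    {"xyz": [0.15,-0.25,0],"turn": [0,0,0],"gripper": -1},
    {"xyz": [0.35,-0.6,0],"turn": [0,0,0],"gripper": -1},
    {"xyz": [0.35,-0.6,0],"turn": [0,0,0],"gripper": -1},
    {"xyz": [0.35,-0.6,0],"turn": [0,0,0],"gripper": -1},
    {"xyz": [0.35,-0.6,0],"turn": [0,0,0],"gripper": -1},
    {"xyz": [0.35,-0.6,0],"turn": [0,0,0],"gripper": -1},
    {"xyz": [0.35,-0.6,0],"turn": [0,0,0],"gripper": -1},
    {"xyz": [0.35,-0.6,0],"turn": [0,0,0],"gripper": -1},
    {"xyz": [0.35,-0.6,0],"turn": [0,0,0],"gripper": -1},
    {"xyz": [0.15,-0.25,0],"turn": [0,0,0],"gripper": -1},
    {"xyz": [0,0,0],"turn": [0,0,0],"gripper": -1},
    {"xyz": [0,0,0],"turn": [0,0,0],"gripper": -1}
  ]
}}

```text
time_s: 17.15
position: [0.5895, 0.0913, 0.1484]
tool_rot: [[0.99, 0.142, -0.001], [0.142, -0.99, -0.0], [-0.001, 0.0, -1.0]]
ft_force: [-1.1, 0.0, -0.8]
grip_width: 0.0282
```

Run:
```python
from h import *
s=st(); go(tray(0,-.055,.0475),8.13)
snap('wrist','w7')
```

```text
t 17.15 p [0.5895 0.0913 0.1484] yaw 8.186280777219318 w 0.028245944518102525 q [ -2.5509  31.4148  75.6719  -0.0232  72.9422 -10.7304] F [-1.0782  0.0327 -0.7729]
shift units total [ 0.0137 -0.0035  2.5236] | yaw turn units 0.012278560850731077
```

View pics/w7.png

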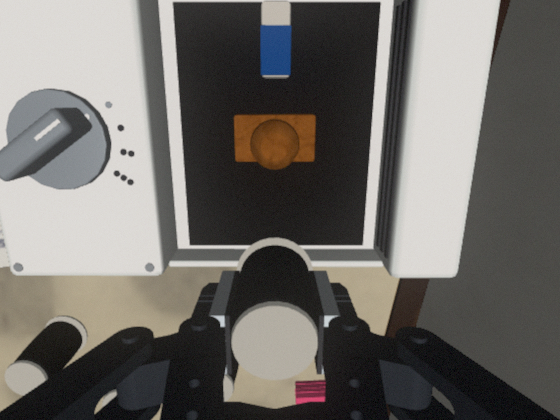

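Wrist view: the spool is held upright at (275,300). The stamp stands at (275,140) and the eraser lies at (277,40), both in the tray. I'll lower the spool.

Call:
{"name": "step_arm", "arguments": {
  "steps": [
    {"xyz": [0.01,0,0.6],"turn": [0,0,0],"gripper": -1},
    {"xyz": [0,0,0.7],"turn": [0,0,0],"gripper": -1},
    {"xyz": [0,0,0.6],"turn": [0,0,0],"gripper": -1},
    {"xyz": [0,0,0.4],"turn": [0,0,0],"gripper": -1},
    {"xyz": [0,0,0.15],"turn": [0,0,0],"gripper": -1},
    {"xyz": [0,0,0.07],"turn": [0,0,0],"gripper": -1},
    {"xyz": [0,0,0],"turn": [0,0,0],"gripper": -1},
    {"xyz": [0,0,0],"turn": [0,0,0],"gripper": 0},
    {"xyz": [0,0,0],"turn": [0,0,0],"gripper": 0.3},
    {"xyz": [0,0,0],"turn": [0,0,0],"gripper": 0.3},
    {"xyz": [0,0,0],"turn": [0,0,0],"gripper": 0.3},
    {"xyz": [0,0,-0.4],"turn": [0,0,0],"gripper": 0.3},
    {"xyz": [0,0,-0.8],"turn": [0,0,0],"gripper": 0.3},
    {"xyz": [0,0,-0.8],"turn": [0,0,0],"gripper": 0.3},
    {"xyz": [0,0,-0.7],"turn": [0,0,0],"gripper": 0.3},
    {"xyz": [0,0,0],"turn": [0,0,0],"gripper": 0.3}
  ]
}}

```text
time_s: 18.53
position: [0.5924, 0.0915, 0.1621]
tool_rot: [[0.99, 0.142, 0.011], [0.142, -0.99, -0.0], [0.011, 0.002, -1.0]]
ft_force: [1.1, -0.4, 0.9]
grip_width: 0.0554
```

Run:
```python
from h import *
s=st(); snap('top','top2'); snap('wrist','w8')
for f in ('top2','w8'):
    P=W(f)
    for n,c,h,H in [('spool',tray(0,-.055,0),.058,.07),('stamp',tray(0,0,0),.058,.085),('dial',(.461,.128),.078,.09)]:
        m=(P[...,2]>h)&(P[...,2]<H)&(np.hypot(P[...,0]-c[0],P[...,1]-c[1])<.035)
        if m.sum()>5: print(f,n,m.sum(),P[m].mean(0),P[m][:,2].max(),cv2.minAreaRect((P[m][:,:2]*1000).astype(np.float32)))
s=env.observe();p=s['position'];print('at rest jaw angle', 8.13+34.4)
for y in (132.5,-47.5): 
    R=Ryaw(y);print(y,-(np.radians(y)-np.radians(8.13))/.08, R.T@(np.array([.4612,.128,.15])-p)/.04)
go([.4612,.128,.15])
```

```text
t 18.53 p [0.5924 0.0915 0.1621] yaw 8.156560323053744 w 0.055384563763402665 q [ -2.5272  30.6485  74.5848   0.0003  74.1521 -10.6832] F [ 1.1277 -0.3553  0.8672]
top2 spool 112 [0.5902 0.0898 0.064 ] 0.0675865437885701 ((590.854736328125, 90.22036743164062), (27.502750396728516, 23.69527816772461), 33.47726058959961)
top2 dial 86 [0.4538 0.1222 0.083 ] 0.08699948019635673 ((455.3994445800781, 123.21839141845703), (32.551727294921875, 13.361042976379395), 44.93845748901367)
w8 spool 1697 [0.5912 0.0917 0.0646] 0.0666253525970332 ((591.2033081054688, 91.15621948242188), (28.03594207763672, 28.22907829284668), 48.409339904785156)
w8 stamp 1744 [0.5826 0.1448 0.0737] 0.07957867171579758 ((582.294677734375, 143.97274780273438), (26.282634735107422, 25.619524002075195), 51.10997772216797)
w8 dial 2617 [0.4644 0.1285 0.0832] 0.08606615106067983 ((462.4113464355469, 127.82530212402344), (47.93970489501953, 14.617935180664062), 42.249916076660156)
at rest jaw angle 42.53
132.5 -27.133324883816844 [ 2.8566 -1.765   0.1755]
-47.5 12.13658328605557 [-2.8566  1.765   0.1755]
shift units total [-3.0696 -1.3624  0.1674] | yaw turn units None
```

All three are in the tray, with the tops at the expected heights. Next I'll turn the jaws across the dial's bar, which lies at 42.4°.

Call:
{"name": "step_arm", "arguments": {
  "steps": [
    {"xyz": [0,0,0],"turn": [0,0,0.6],"gripper": 0.1},
    {"xyz": [0,0,0],"turn": [0,0,1],"gripper": 0.1},
    {"xyz": [0,0,0],"turn": [0,0,1],"gripper": 0.1},
    {"xyz": [0,0,0],"turn": [0,0,1],"gripper": 0.1},
    {"xyz": [0,0,0],"turn": [0,0,1],"gripper": 0.1},
    {"xyz": [0,0,0],"turn": [0,0,1],"gripper": 0.1},
    {"xyz": [0,0,0],"turn": [0,0,1],"gripper": 0.1},
    {"xyz": [0,0,0],"turn": [0,0,1],"gripper": 0.1},
    {"xyz": [0,0,0],"turn": [0,0,1],"gripper": 0.1},
    {"xyz": [0,0,0],"turn": [0,0,1],"gripper": 0.1},
    {"xyz": [0,0,0],"turn": [0,0,1],"gripper": 0.1},
    {"xyz": [0,0,0],"turn": [0,0,1],"gripper": 0.1},
    {"xyz": [0,0,0],"turn": [0,0,0.55],"gripper": 0.1},
    {"xyz": [0,0,0],"turn": [0,0,0],"gripper": 0.1},
    {"xyz": [0,0,0],"turn": [0,0,0],"gripper": 0.1}
  ]
}}

```text
time_s: 19.88
position: [0.5898, 0.0914, 0.1548]
tool_rot: [[0.676, -0.737, -0.002], [-0.737, -0.676, 0.0], [-0.001, 0.001, -1.0]]
ft_force: [-0.1, 1.1, -0.1]
grip_width: 0.0472
```

Run:
```python
from h import *
s=st(); go([.462,.128,.15],-47.6)
```

```text
t 19.88 p [0.5898 0.0914 0.1548] yaw -47.466021237022886 w 0.04723461793401436 q [-2.5437 31.1024 75.0782 -0.0014 73.9393 44.9226] F [-0.1258  1.1288 -0.0756]
shift units total [-2.8336  1.7355  0.1271] | yaw turn units 0.029229631771247877
```

Call:
{"name": "step_arm", "arguments": {
  "steps": [
    {"xyz": [-0.3,0.2,0],"turn": [0,0,0.03],"gripper": 0.1},
    {"xyz": [-0.5,0.3,0],"turn": [0,0,0],"gripper": 0.1},
    {"xyz": [-0.5,0.3,0],"turn": [0,0,0],"gripper": 0.1},
    {"xyz": [-0.5,0.3,0],"turn": [0,0,0],"gripper": 0.1},
    {"xyz": [-0.5,0.3,0],"turn": [0,0,0],"gripper": 0.1},
    {"xyz": [-0.33,0.2,0.1],"turn": [0,0,0],"gripper": 0.1},
    {"xyz": [-0.2,0.13,0],"turn": [0,0,0],"gripper": 0.1},
    {"xyz": [0,0,0],"turn": [0,0,0],"gripper": 0.1},
    {"xyz": [0,0,0],"turn": [0,0,0],"gripper": 0.1},
    {"xyz": [0,0,0],"turn": [0,0,0],"gripper": 0.1}
  ]
}}

```text
time_s: 20.72
position: [0.4639, 0.1282, 0.152]
tool_rot: [[0.673, -0.739, 0.001], [-0.739, -0.673, -0.0], [0.001, -0.001, -1.0]]
ft_force: [0.4, 0.8, 0.4]
grip_width: 0.0472
```

Run:
```python
from h import *
s=st(); snap('wrist','w9');P=W('w9')
m=(P[...,2]>.078)&(P[...,2]<.09)&(np.hypot(P[...,0]-.462,P[...,1]-.128)<.035)
c=cv2.minAreaRect((P[m][:,:2]*1000).astype(np.float32));print(m.sum(),c)
go([c[0][0]/1000,c[0][1]/1000,.082],-47.6)
```

```text
t 20.72 p [0.4639 0.1282 0.152 ] yaw -47.688495733797104 w 0.04721225891245514 q [ 1.323  20.9248 94.0026 -0.0043 65.0203 49.0133] F [0.4318 0.807  0.4393]
2079 ((461.9529724121094, 128.01329040527344), (47.82809829711914, 13.938969612121582), 42.69816970825195)
shift units total [-0.0301  0.0397  1.7489] | yaw turn units -0.02240540820964837
```

View pics/w9.png

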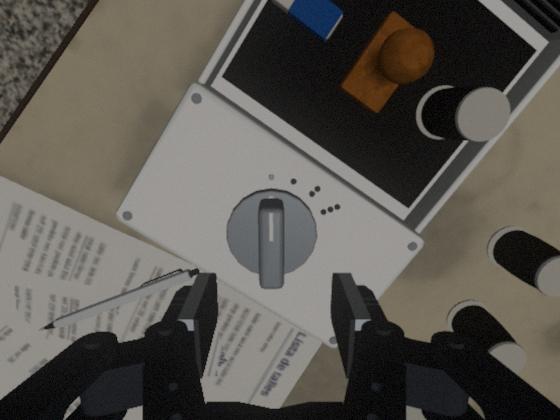

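Wrist view: the dial bar is at (271,243), square between the jaws. The three dots are at (330,210), clockwise of the pointer, and all three objects stand in the tray. I'll lower and grip.

Call:
{"name": "step_arm", "arguments": {
  "steps": [
    {"xyz": [-0.03,0.04,0.5],"turn": [0,0,-0.02],"gripper": 0.1},
    {"xyz": [0,0,0.6],"turn": [0,0,0],"gripper": 0.1},
    {"xyz": [0,0,0.4],"turn": [0,0,0],"gripper": 0.1},
    {"xyz": [0,0,0.25],"turn": [0,0,0],"gripper": 0.1},
    {"xyz": [0,0,0],"turn": [0,0,0],"gripper": 0.1},
    {"xyz": [0,0,0],"turn": [0,0,0],"gripper": -1},
    {"xyz": [0,0,0],"turn": [0,0,0],"gripper": -1},
    {"xyz": [0,0,0],"turn": [0,0,0],"gripper": -1},
    {"xyz": [0,0,0],"turn": [0,0,0],"gripper": -1},
    {"xyz": [0,0,0],"turn": [0,0,0],"gripper": -1},
    {"xyz": [0,0,0],"turn": [0,0,0],"gripper": -1}
  ],
  "squeeze": 60
}}

```text
time_s: 21.68
position: [0.4615, 0.1283, 0.0828]
tool_rot: [[0.674, -0.738, 0.002], [-0.738, -0.674, -0.0], [0.002, -0.002, -1.0]]
ft_force: [0.2, -0.7, 6.0]
grip_width: 0.0124
```

Run:
```python
from h import *
s=st();print(s['wrist_torque'])
```

```text
t 21.68 p [0.4615 0.1283 0.0828] yaw -47.59162765517272 w 0.012406969477937046 q [ 1.3352 26.56   99.3591 -0.0108 53.9507 48.9331] F [ 0.1598 -0.668   5.9691]
[-0.0587  0.0598  0.057 ]
```

Gripped. I'll turn clockwise by 1.2 rad (15 units), at half rate.

Call:
{"name": "step_arm", "arguments": {
  "steps": [
    {"xyz": [0,0,0],"turn": [0,0,0.5],"gripper": -1},
    {"xyz": [0,0,0],"turn": [0,0,0.8],"gripper": -1},
    {"xyz": [0,0,0],"turn": [0,0,0.8],"gripper": -1},
    {"xyz": [0,0,0],"turn": [0,0,0.8],"gripper": -1},
    {"xyz": [0,0,0],"turn": [0,0,0.8],"gripper": -1},
    {"xyz": [0,0,0],"turn": [0,0,0.8],"gripper": -1},
    {"xyz": [0,0,0],"turn": [0,0,0.8],"gripper": -1},
    {"xyz": [0,0,0],"turn": [0,0,0.8],"gripper": -1},
    {"xyz": [0,0,0],"turn": [0,0,0.8],"gripper": -1},
    {"xyz": [0,0,0],"turn": [0,0,0.8],"gripper": -1},
    {"xyz": [0,0,0],"turn": [0,0,0.8],"gripper": -1},
    {"xyz": [0,0,0],"turn": [0,0,0.8],"gripper": -1},
    {"xyz": [0,0,0],"turn": [0,0,0.8],"gripper": -1},
    {"xyz": [0,0,0],"turn": [0,0,0.8],"gripper": -1},
    {"xyz": [0,0,0],"turn": [0,0,0.8],"gripper": -1},
    {"xyz": [0,0,0],"turn": [0,0,0.8],"gripper": -1},
    {"xyz": [0,0,0],"turn": [0,0,0.8],"gripper": -1},
    {"xyz": [0,0,0],"turn": [0,0,0.8],"gripper": -1},
    {"xyz": [0,0,0],"turn": [0,0,0.8],"gripper": -1},
    {"xyz": [0,0,0],"turn": [0,0,0.2],"gripper": -1}
  ]
}}

```text
time_s: 23.35
position: [0.4616, 0.1279, 0.0828]
tool_rot: [[-0.454, -0.891, 0.002], [-0.891, 0.454, -0.001], [-0.0, -0.002, -1.0]]
ft_force: [-0.2, -3.1, 6.7]
grip_width: 0.0124
```

Call:
{"name": "step_arm", "arguments": {
  "steps": [
    {"xyz": [0,0,0],"turn": [0,0,0],"gripper": -1},
    {"xyz": [0,0,0],"turn": [0,0,0],"gripper": -1},
    {"xyz": [0,0,0],"turn": [0,0,0],"gripper": -1},
    {"xyz": [0,0,0],"turn": [0,0,0],"gripper": -1},
    {"xyz": [0,0,0],"turn": [0,0,0],"gripper": -1},
    {"xyz": [0,0,0],"turn": [0,0,0],"gripper": -1},
    {"xyz": [0,0,0],"turn": [0,0,0],"gripper": -1},
    {"xyz": [0,0,0],"turn": [0,0,0],"gripper": -1}
  ]
}}

```text
time_s: 24.02
position: [0.4616, 0.1279, 0.0828]
tool_rot: [[-0.451, -0.893, 0.002], [-0.893, 0.451, -0.001], [-0.0, -0.002, -1.0]]
ft_force: [0.0, -3.0, 6.0]
grip_width: 0.013
```

Run:
```python
from h import *
s=st();print(s['wrist_torque']); snap('wrist','w10'); snap('scene','sc2')
a=cv2.imread('pics/w10.png');b=cv2.imread('pics/sc2.png')[200:380,100:340]
b=cv2.resize(b,(560,420));cv2.imwrite('pics/fin.png',cv2.resize(np.hstack([a,b]),(800,300)))
P=W('w10')
m=(P[...,2]>.078)&(P[...,2]<.09)&(np.hypot(P[...,0]-.462,P[...,1]-.128)<.027)
print(m.sum(),cv2.minAreaRect((P[m][:,:2]*1000).astype(np.float32)))
```

```text
t 24.02 p [0.4616 0.1279 0.0828] yaw -116.78594748342415 w 0.01304077503216489 q [  1.3156  26.5587  99.358   -0.0629  53.9525 118.1385] F [ 0.0328 -3.035   6.0285]
[-0.5407 -0.0079  0.2235]
5363 ((462.6629333496094, 127.85889434814453), (41.912147521972656, 39.01359939575195), 14.644960403442383)
```

View pics/fin.png

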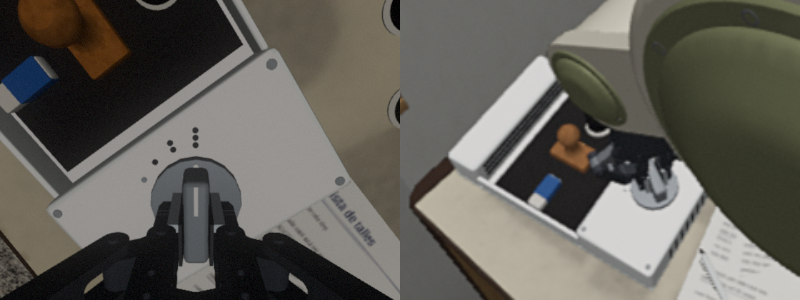

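The pointer at (196,170) lines up with the three dots at (195,137). The bar is square in the jaws, the yaw has turned 1.21 rad, and the wrist torque of 0.22 N m fits the spring. I'll hold a little longer to confirm it's steady, then hand in.

Call:
{"name": "step_arm", "arguments": {
  "steps": [
    {"xyz": [0,0,0],"turn": [0,0,0],"gripper": -1},
    {"xyz": [0,0,0],"turn": [0,0,0],"gripper": -1},
    {"xyz": [0,0,0],"turn": [0,0,0],"gripper": -1},
    {"xyz": [0,0,0],"turn": [0,0,0],"gripper": -1},
    {"xyz": [0,0,0],"turn": [0,0,0],"gripper": -1},
    {"xyz": [0,0,0],"turn": [0,0,0],"gripper": -1}
  ]
}}

```text
time_s: 24.62
position: [0.4616, 0.1279, 0.0828]
tool_rot: [[-0.451, -0.893, 0.002], [-0.893, 0.451, -0.001], [-0.0, -0.003, -1.0]]
ft_force: [0.0, -3.4, 6.7]
grip_width: 0.0125
```

Run:
```python
from h import *
s=st();print(s['wrist_torque']); print(order.close_job())
```

```text
t 24.62 p [0.4616 0.1279 0.0828] yaw -116.78289686058544 w 0.012487160028061333 q [  1.3156  26.5591  99.3557  -0.0654  53.9504 118.137 ] F [ 0.0026 -3.4118  6.685 ]
[-0.525   0.0637  0.1877]
the job is handed in; nothing more can be done
None
```

I put the eraser, the stamp and the rightmost spool in the tray, then turned the dial clockwise to the third click. I handed the job in at about 25 s with the gripper still holding the dial.

- **Tray:** Depth readings after each release matched objects resting on the tray floor. The tops were at 22 mm (eraser), 79 mm (stamp) and 65 mm (spool), and the stamp and spool stood upright in the wrist picture.
- **Dial:** The jaws turned about 1.21 rad and the pointer lined up with the three dots. The hold was steady for over a second, and the wrist torque of about 0.2 N m fits the spring. I had no direct reading of the dial joint, so its angle is inferred from the jaws and the picture.
- **Not checked:** I never touched the mug or glue stick, but I didn't re-measure them at the end. My depth fit of the dial bar after turning failed because the fingers were in the measured area, so I relied on the picture there.

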